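# Take the worn sleeve off the spindle sander

### The arm

A 6-joint arm with a two-finger parallel gripper is mounted at the origin on the work surface. World frame = base frame: x ahead of the robot, y to its left, z up, the work surface at z = 0. Lengths are in mm, angles in rad, forces in N, time in s.
With the tool pointing down it reaches from about 250 to 775 mm from the base axis. Payload 4 kg.
Tool frame: the origin (TCP) lies on the centre line of the jaws, within the pads' length; the fingertips stand 11 mm ahead of it and the grasp point (between the pads) lies 8 mm behind it (arm.tcp_to_tips is the distance from the TCP to the fingertips, in mm); y points along the fingers, x is the direction in which the jaws open and shut, and the axes are right-handed (so a half turn about y gives the same grasp; the last joint's range is limited). The gripper opens to 85 mm and grips with 20 to 120 N. Pads are 22 mm wide; open, the fingers measure 114 mm over their backs; the gripper's body (76 mm by 85 mm) begins 54 mm behind the grasp point. The pads swing forward as they close: fully open they stand 13 mm farther back than shut.
Start: joints at [-1.346, 0.087, 1.371, -0, 1.684, -0.103], TCP at [177.076, -520.731, 242.341] pointing down, gripper open.
Joint ranges: [-3.1, 3.1], [-0.76, 2.03], [0.27, 2.55], [-1.08, 4.22], [0.17, 2.65], [-2.57, 2.57]. Speed limits (rad/s): [2.79, 2.79, 3.14, 3.14, 3.14, 3.14].

### API

Orientations are given as a 3x3 rotation matrix whose columns are the frame's x, y, z axes.
In Python, from rig import arm gives the robot as it stands.
- The arm moves only by the tool carry_out, never from a script. Its argument "plan" is text: rows parted by semicolons, each of 5 numbers parted by spaces: the shift along the tool's x, y, z in mm, then the turn about the tool's y in rad, then the opening, from -1 (shut) to 1 (fully open). A call has 1 to 12 rows; each row is the pose to reach, as a shift and turn from the pose commanded when the call began, along the tool's axes at that moment; what a row does not reach only later rows make up. A row lasts 1/8 s, in which the tool goes at most 62.5 mm and 10.7 degrees, less where a joint would pass 70% of its speed; a pose out of reach is approached as far as the arm can. A call with a gripper value outside its range is refused whole. The fingers move at their own pace and stop on an object; the grip force is fixed at half the most. Time passes only in rows, so rows that repeat a pose let the fingers close. It gives the time, the measured TCP pose, the force and the opening at its end, in the units of the state.
- arm.state(): the state, without advancing time (a new reading comes with each control period).
- arm.grab_frame(name): name is "side" or "top"; returns a dict with "color" (480x640x3 uint8, red, green, blue), "mtx" (3x3 intrinsics, pixels), "k1" (the pictures are not rectified: a ray, as slopes to the right and down, at radius r is drawn at 1 + k1 r^2 times it, then the intrinsics apply), "position" and "attitude" of the camera in the world. Camera axes: x right, y up, looking along -z (the intrinsics and any distortion apply to the point x, -y, -z); pixel columns grow to the right and rows downward; lengths in mm; the calibration is good to about 2 mm. A picture is of the moment at which its call begins. There is no depth.
- arm.finish_job(): hands the job in, once; it reports no verdict.
Trained networks look in a picture, given as the dict that the camera call returned (one of the last four; its "shot" number tells which), for a name from the list of things; names that differ only in an ending like _2 or _b are one class to them, and where a whole thing is asked for, a point or a joint stands for the part that bears it (a point fixed in the world has none). Each returns a list of dicts, best first, with "confidence" (0 to 1); they miss things now and then, are a little off and sometimes report something else, mostly with a low value. They report only what shows in the picture. A call takes as long as a camera call.
- arm.regions_of(label, picture): "mask" (480x640 bool, what is visible of it) and "uv" ([column, row] in pixels, amid what is visible of it).
- arm.mark_of(label, picture): "uv" ([column, row] in pixels: a listed point, or the origin of a listed thing).
The state is a dict: "clock": time; "q": joint angles; "qvel": joint speeds; "joint_efforts": joint torques, N m; "ee_pos": TCP position; "orientation": TCP orientation; "force": force on the tool from outside, world axes, zero at the start; "moment": the same for the moment, N m; "width": finger opening in mm.
Only numpy, scipy, OpenCV 4.12 (cv2) and the standard library are available. Lean on these libraries where they do the work, as an engineer would, in place of code of your own. Each camera call takes 0.05 s, during which the arm holds its last target. There are 200 camera calls.

### The job

Take the worn brown sanding sleeve off the spindle sander and slip it right down over the empty post of the sleeve rack. First slacken the black knob on top of the drum: its thread is left-handed, so turn it clockwise, bit by bit and only until a gentle pull slides the sleeve up; do not run the knob out to the end of its thread. Never haul up or lean on the sprung spindle (if it rises with the sleeve, the rubber still grips: slacken more), and leave everything else where it is.

Things in the scene. Friction and masses are not known exactly. Their poses are not given: they have to be found in the camera images.
- knob_mid (a point): mid-height of the round black knob (40 mm across, 22 mm tall, knob axis = its z, upright) on a 44 mm steel washer that turns with it; washer top 11 mm below. Turns stiffly (0.3 N m), no click. Clockwise from above slackens and lifts it, 3 mm a turn; it is 89 to 93 mm above drum_foot. Tightness at the start is hidden: 0.15 to 0.8 turn of slackening frees the sleeve; thread left at the start: 0.58 turn or more.
- drum_foot (a point): centre of the top face of the drum's lower flange (59 mm across), on the spindle's upright axis: the seat of the worn sleeve, knob_mid straight above. At rest 38 mm above the bench. The spindle is locked against turning but floats up and down on its stroke spring, 8 N per mm; it may be lifted or pressed 2.5 mm (20 N) at most. The sander's table plate (300 x 260 mm) is 8 mm lower.
- worn_sleeve: worn brown sanding sleeve, a stiff paper tube 76 mm tall, 56 to 57 mm across, bore 51 mm, 45 g. Origin: centre of its lower end; z along the tube. It starts upright on drum_foot, its top 2 mm below the washer's top face, with the knob standing out above it. Held on by the rubber drum inside, at first with 25 to 45 N, which falls off steadily as the knob is slackened to almost nothing.
- post_foot (a point): centre of the top face of the foot of the empty post in the sleeve rack (a board with three pale wooden posts in a row along this point's y axis, 90 mm apart, 23 mm above the bench at this point). The post is 36 mm across with a domed top 65 mm above this point; its foot is 62 mm across. A sleeve that is fully down stands on the foot.
- spare_red: red spare sleeve, same size as the worn one, on another post of the rack. Origin: centre of its lower end.
- spare_blue: blue spare sleeve, same size as the worn one, on another post of the rack. Origin: centre of its lower end.
- spool: pink spool, 90 mm across and 70 mm tall, standing on the bench. Origin: centre of its underside.
- block: pale wooden block, 55 x 90 mm and 60 mm tall, on the bench. Origin: centre of its underside.
- mug: blue mug, 80 mm across and 90 mm tall, handle at its +y side. Origin: centre of its underside.

How it is judged:
By the outcome, as a careful person would: the job done as asked, in the order asked, and still so for the second after the job is handed in, with the robot touching nothing.
It also fails if it takes over 72 s, if anything falls off the work surface, if the arm or the gripper's body presses on something with over 40 N, if the wrist force passes 120 N, or if a joint passes its speed limit or range.

## Working session

There is one attempt and no reset: what is moved stays moved. The work goes in short steps, Python scripts to look and compute and a tool call to move; the robot and the scene stay as the last step left them, time stands still between calls to the robot, and variables do not carry over. Pictures are saved under pics/ and viewed, on a budget of 10 in all, crops included, one or two more only if the job needs it, and the job is handed in when it is done.

Besides the shell and the picture viewer there is one more tool, called as name(argument=value, ...) on one line, values as JSON. carry_out: Moves the arm, as the interface text tells. Its arguments: {"type":"object","properties":{"plan":{"type":"string"}},"required":["plan"]}

```bash
ls; mkdir -p pics
cat > h.py <<'E'
import numpy as np, cv2
from rig import arm
def ray(f,uv):
    K=np.array(f['mtx'],float);k=f['k1']
    d=np.array([(uv[0]-K[0,2])/K[0,0],(uv[1]-K[1,2])/K[1,1]])
    s=d.copy()
    for _ in range(30): s=d/(1+k*(s@s))
    v=np.array(f['attitude'])@np.array([s[0],-s[1],-1.]);return np.array(f['position'],float),v/np.linalg.norm(v)
def proj(f,p):
    K=np.array(f['mtx'],float);c=np.array(f['attitude']).T@(np.array(p,float)-np.array(f['position']))
    s=np.array([c[0],-c[1]])/-c[2];s=s*(1+f['k1']*(s@s));return np.array([K[0,0]*s[0]+K[0,2],K[1,1]*s[1]+K[1,2]])
def atz(f,uv,z):
    p,v=ray(f,uv);return p+v*(z-p[2])/v[2]
def tri(*obs):
    A=np.zeros((3,3));b=np.zeros(3)
    for f,uv in obs:
        p,v=ray(f,uv);M=np.eye(3)-np.outer(v,v);A+=M;b+=M@p
    x=np.linalg.solve(A,b);return x,[np.round(proj(f,x)-uv,1) for f,uv in obs]
def save(f,n,box=None,s=1):
    im=f['color'][:,:,::-1]
    if box: im=im[box[1]:box[3],box[0]:box[2]]
    cv2.imwrite('pics/'+n,cv2.resize(im,None,fx=s,fy=s,interpolation=cv2.INTER_CUBIC))
E
python3 - <<'E'
from h import *
np.set_printoptions(precision=1,suppress=True)
F={n:arm.grab_frame(n) for n in('side','top')}
for n,f in F.items(): save(f,n+'0.png');print(n,f['position'],f['attitude'],f['mtx'][0][0],f['k1'])
cv2.imwrite('pics/both.png',np.hstack([cv2.resize(F[n]['color'][:,:,::-1],(400,300)) for n in F]))
for l in 'knob_mid drum_foot worn_sleeve post_foot spare_red spare_blue spool block mug'.split():
    o=[]
    for n,f in F.items():
        r=arm.mark_of(l,f);print(l,n,[(np.round(x['uv'],1),round(x['confidence'],2)) for x in r[:3]])
        if r:o.append((f,np.array(r[0]['uv'])))
    if len(o)==2: print('   ',*tri(*o))
s=arm.state();print(s)
E
```

```text
pics
side [272.3 643.5 833.9] [[-0.9  0.3 -0.3]
 [-0.4 -0.7  0.6]
 [ 0.   0.7  0.7]] 433.7948913238399 -0.011536025701518947
top [ 259.1   17.9 1432.7] [[-0.1  1.  -0.2]
 [-1.  -0.1  0. ]
 [ 0.   0.2  1. ]] 531.8201329475326 -0.1478924608700845
knob_mid side [(array([295.2, 244.8]), 0.61)]
knob_mid top [(array([282.8, 229.8]), 0.76)]
    [581.9  84.2 113.9] [array([-0.7, -0.2]), array([0.2, 0.6])]
drum_foot side [(array([293.1, 270.4]), 0.59), (array([385. , 162.2]), 0.47)]
drum_foot top [(array([285.1, 239.8]), 0.71)]
    [583.3  86.2  20.8] [array([2.2, 0.7]), array([-0.6, -1.9])]
worn_sleeve side [(array([297.5, 265. ]), 0.8), (array([308.7, 194.3]), 0.33)]
worn_sleeve top [(array([286.3, 240.8]), 0.51)]
    [574.4  82.   41.3] [array([1.7, 0.5]), array([-0.4, -1.5])]
post_foot side [(array([355.2, 198.3]), 0.6), (array([302.4, 441.3]), 0.39)]
post_foot top [(array([393. , 249.5]), 0.55)]
    [ 532.5 -202.2   28.4] [array([3.1, 0.9]), array([-0.8, -3.2])]
spare_red side [(array([386.2, 162.1]), 0.98)]
spare_red top [(array([454.8, 246. ]), 0.63), (array([283.7, 228.7]), 0.24)]
   
[... 404 characters left out ...]
191.5]), 0.78)]
block top [(array([379.4, 197.4]), 0.95)]
    [ 673.7 -184.7   20.1] [array([-0.5, -0.2]), array([0.1, 0.5])]
mug side [(array([300.5, 442.3]), 0.76)]
mug top [(array([282. , 241.3]), 0.66)]
    [ 664.3  160.6 -880.3] [array([-23.1, -18.6]), array([-2.3, 25. ])]
{'clock': 1.0, 'q': array([-1.3,  0.1,  1.4, -0. ,  1.7, -0.1]), 'qvel': array([ 0.,  0.,  0., -0., -0.,  0.]), 'joint_efforts': array([  0. , -35.2, -31.3,  -0. ,   0. ,   0. ]), 'ee_pos': array([ 177.1, -520.7,  242.3]), 'orientation': array([[ 0.3,  0. ,  0.9],
       [-0.9, -0. ,  0.3],
       [ 0. , -1. , -0. ]]), 'force': array([-0.4,  0.5, -0.2]), 'moment': array([ 0. , -0. , -0.1]), 'width': 84.85625843314413}
```

```bash
echo
```

```text
(no output)
```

View pics/top0.png

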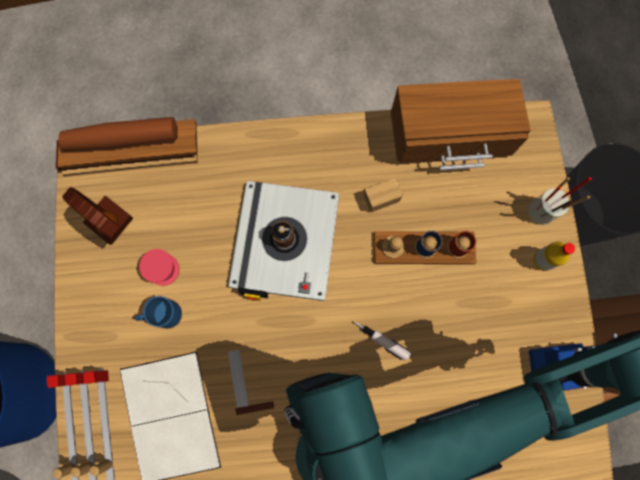

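View pics/side0.png

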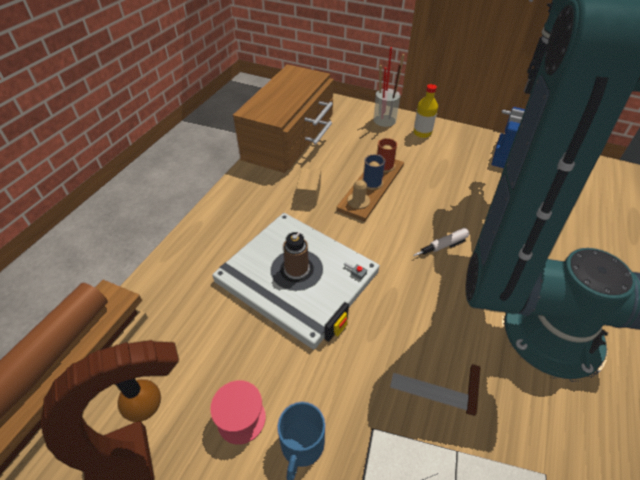

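```bash
cat >> h.py <<'E'
def fit(obs):  # obs: (f,uv,z) same xy
    from scipy.optimize import least_squares
    r=least_squares(lambda q:np.concatenate([proj(f,[q[0],q[1],z])-uv for f,uv,z in obs]),[550,0]);return r.x,r.fun.reshape(-1,2)
E
python3 - <<'E'
from h import *
np.set_printoptions(precision=1,suppress=True)
F={n:arm.grab_frame(n) for n in('side','top')}
for l,z in dict(knob_mid=129,drum_foot=38,worn_sleeve=38,post_foot=23,spare_red=23,spare_blue=23,block=0).items():
    for n,f in F.items():
        r=arm.mark_of(l,f)
        for x in r[:1]: print(l,n,x['uv'],atz(f,x['uv'],z))
# knob dark blobs / masks
for l in('knob_mid','worn_sleeve','post_foot'):
    for n,f in F.items():
        r=arm.regions_of(l,f)
        if r: m=r[0]['mask'];ys,xs=np.nonzero(m);print('mask',l,n,r[0]['confidence'],m.sum(),xs.min(),xs.max(),ys.min(),ys.max(),xs.mean(),ys.mean())
a=cv2.resize(F['top']['color'][205:275,240:340],None,fx=7.9,fy=7.9,interpolation=cv2.INTER_CUBIC)[:300*2]
b=F['side']['color']
im=np.vstack([cv2.resize(F['top']['color'][215:265,245:345],(800,400)*1,interpolation=cv2.INTER_CUBIC)[:,:400],cv2.resize(b[220:295,260:335],(400,400))[:200*2]])
im=np.hstack([cv2.resize(F['top']['color'][200:270,250:320],(400,400),interpolation=cv2.INTER_CUBIC),cv2.resize(b[225:295,260:330],(400,400),interpolation=cv2.INTER_CUBIC)])
cv2.imwrite('pics/z1.png',im[:,:,::-1])
R=arm.state()['orientation'];np.set_printoptions(precision=4);print(R,arm.tcp_to_tips)
E
```

```text
knob_mid side [297.0, 243.7] [571.6  91.5 129. ]
knob_mid top [284.4, 230.3] [578.1  79.8 129. ]
drum_foot side [293.9, 270.2] [580.8  97.   38. ]
drum_foot top [285.0, 238.7] [577.1  84.3  38. ]
worn_sleeve side [242.9, 420.5] [513.3 439.   38. ]
post_foot side [356.4, 198.2] [ 540.4 -209.7   23. ]
post_foot top [395.0, 248.8] [ 526.  -209.9   23. ]
spare_red side [388.7, 162.2] [ 507.9 -401.    23. ]
spare_red top [456.8, 246.0] [ 518.5 -380.6   23. ]
spare_blue side [370.3, 183.1] [ 526.6 -286.2   23. ]
spare_blue top [426.2, 248.0] [ 520.6 -295.4   23. ]
block side [312.6, 193.1] [ 670.8 -202.7    0. ]
block top [381.6, 196.9] [ 681.9 -193.7    0. ]
mask knob_mid side 0.73 335 285 304 232 253 294.3134328358209 242.33731343283583
mask knob_mid top 0.76 232 273 290 222 239 281.4008620689655 230.41810344827587
mask worn_sleeve side 0.64 517 283 307 250 276 295.78723404255317 263.5705996131528
mask worn_sleeve top 0.76 153 274 293 234 247 284.4967320261438 241.9607843137255
mask post_foot side 0.61 393 348 368 181 208 358.55470737913487 196.4300254452926
mask post_foot top 0.97 387 382 403 236 257 392.7622739018088 246.78811369509043
[[ 0.322   0.      0.9468]
 [-0.9468 -0.      0.322 ]
 [ 0.0001 -1.      0.    ]] 11.0
```

View pics/z1.png

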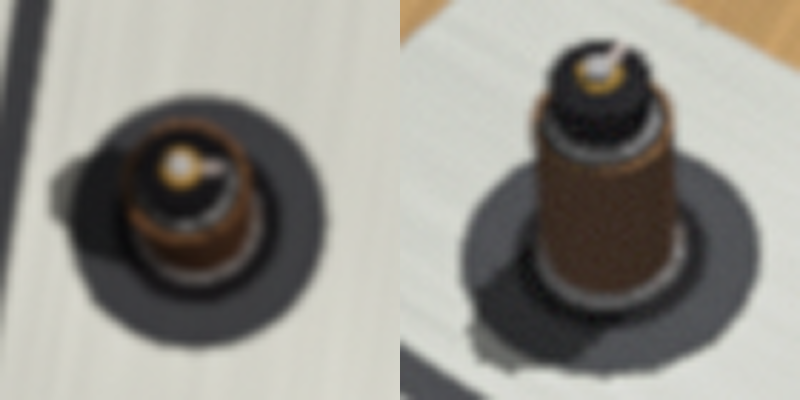

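Run:
```python
from h import *
np.set_printoptions(precision=1,suppress=True)
F={n:arm.grab_frame(n) for n in('side','top')}
s,t=F['side'],F['top']
for n,f,uv,z in [('knobtop',t,(281.3,228.9),140),('knobtop',s,(294.5,237.1),140),('disc',t,(284.2,238.4),30),('disc',s,(296.3,270.4),30)]:
    print(n,atz(f,uv,z))
o=[(t,(281.3,228.9),140),(s,(294.5,237.1),140),(t,(284.2,238.4),30),(s,(296.3,270.4),30)]
x,r=fit(o);print(x,r)
# post: blobs of wood dome; look at crop later
im=np.hstack([cv2.resize(t['color'][215:275,365:425],(400,400),interpolation=cv2.INTER_CUBIC),cv2.resize(s['color'][165:225,325:385],(400,400),interpolation=cv2.INTER_CUBIC)])
cv2.imwrite('pics/z2.png',im[:,:,::-1])
```

```text
knobtop [579.7  86.8 140. ]
knobtop [580.3  85.1 140. ]
disc [579.9  86.8  30. ]
disc [578.5  89.8  30. ]
[579.6  87. ] [[-0.1  0. ]
 [-0.1  0.7]
 [-0.1  0.1]
 [ 0.1 -1. ]]
```

View pics/z2.png

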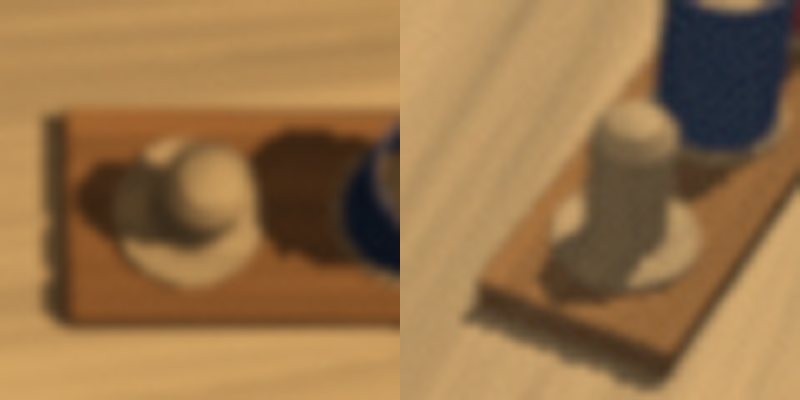

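Run:
```python
from h import *
np.set_printoptions(precision=1,suppress=True)
F={n:arm.grab_frame(n) for n in('side','top')}
s,t=F['side'],F['top']
o=[(t,(392.5,246.2),23),(s,(358.4,201.4),23),(t,(365+208/6.667-.5,215+187/6.667-.5),75)]
for f,uv,z in o: print(atz(f,uv,z))
print(fit(o))
R=arm.state()['orientation'];p=arm.state()['ee_pos']
g=np.array([579.7,86.5,200]);d=R.T@(g-p);print(p,'tool shift to above knob',d)
```

```text
[ 533.8 -204.    23. ]
[ 530.8 -199.7   23. ]
[ 532.6 -205.3   75. ]
(array([ 532.6, -203.8]), array([[-0. ,  0.4],
       [-0.1, -1.1],
       [-0.6,  0.1]]))
[ 177.1 -520.7  242.4] tool shift to above knob [-445.3   42.3  576.7]
```

carry_out(plan="-32 0 41 -0.18 1; -64 0 82 -0.36 1; -95 0 124 -0.54 1; -127 0 165 -0.72 1; -159 0 206 -0.9 1; -191 0 247 -1.08 1; -223 0 288 -1.26 1; -254 0 330 -1.44 1; -286 0 371 -1.62 1; -318 0 412 -1.8 1; -350 0 453 -1.98 1; -382 0 494 -2.16 1")

```text
clock: 3.8
ee_pos: [522.6, 1.5, 242.5]
orientation: [[0.603, 0.001, -0.797], [0.797, -0.0, 0.603], [0.0, -1.0, -0.001]]
force: [0.3, -0.4, 0.0]
width: 85.5
```

```bash
cat >> h.py <<'E'
def to(x,y,z):
    s=arm.state();R=s['orientation'];print('clk %.2f'%s['clock'],'p',np.round(s['ee_pos'],1),'az %.3f'%np.arctan2(R[1,0],R[0,0]),'q',np.round(s['q'][[0,5]],2),'F',np.round(s['force'],1),'M',np.round(s['moment'],2),'w %.1f'%s['width'],'shift',np.round(R.T@(np.array([x,y,z])-s['ee_pos']),1), 'ydown',np.round(R[:,1],3))
E
python3 -c "
from h import *
to(579.7,86.5,200)"
```

```text
clk 3.80 p [522.6   1.5 242.5] az 0.923 q [-0.11 -1.03] F [ 0.3 -0.4  0. ] M [-0.04 -0.03 -0.01] w 85.5 shift [102.2  42.5   5.8] ydown [ 0.001 -0.    -1.   ]
```

carry_out(plan="35 0 2 -0.18 1; 70 10 4 -0.36 1; 102 25 6 -0.54 1; 102 42 6 -0.72 1; 102 42 6 -0.9 1; 102 42 6 -1.08 0.2; 102 42 6 -1.2 0.2; 102 42 6 -1.2 0.2; 102 42 6 -1.2 0.2")

```text
clock: 4.92
ee_pos: [579.1, 84.6, 200.3]
orientation: [[-0.518, 0.0, -0.855], [0.855, -0.0, -0.518], [-0.0, -1.0, 0.0]]
force: [-0.5, 0.1, 0.1]
width: 51.0
```

```bash
python3 -c "
from h import *
to(579.7,86.5,140)
f=arm.grab_frame('side');t=arm.grab_frame('top')
p=arm.state()['ee_pos'];R=arm.state()['orientation']
for w in (-30,0,30):
  for d in(11,0,24): print(w,d,proj(f,p+R[:,0]*w+R[:,1]*d).round(1),end=' ')
print(proj(f,[579.7,86.5,140]))
save(f,'h1.png',(240,160,360,260),6.6)
"
```

```text
clk 4.92 p [579.1  84.6 200.3] az 2.115 q [ 0.05 -2.07] F [-0.5  0.1  0.1] M [-0.    0.03  0.02] w 51.0 shift [ 1.3 60.3 -1.5] ydown [ 0. -0. -1.]
-30 11 [292.9 211.2] -30 0 [292.7 207.4] -30 24 [293.2 215.5] 0 11 [294.1 221.1] 0 0 [293.9 217.4] 0 24 [294.4 225.5] 30 11 [295.4 231.5] 30 0 [295.2 227.8] 30 24 [295.7 235.9] [294.4536668  237.62002308]
```

View pics/h1.png

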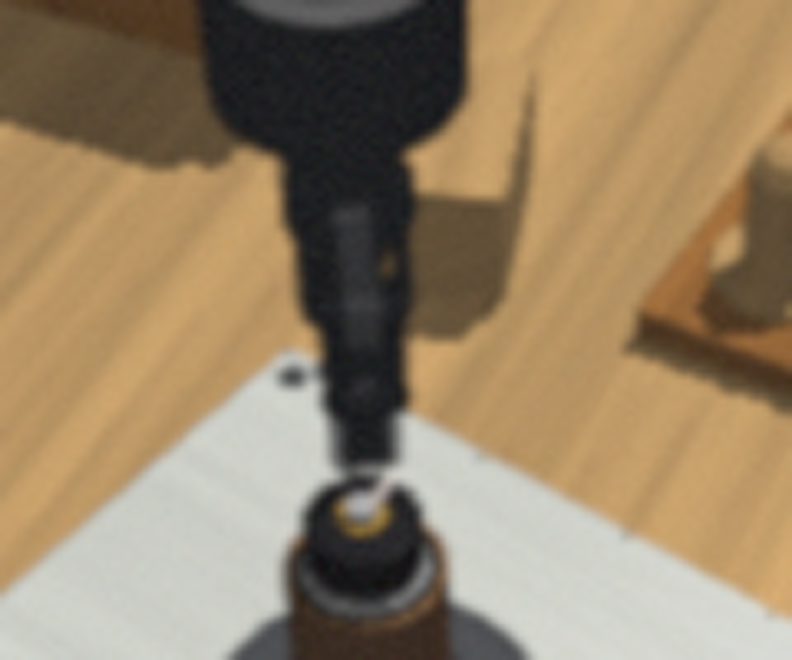

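carry_out(plan="1.3 30 -1.5 0 0.2; 1.3 60 -1.5 0 0.2; 1.3 67 -1.5 0 0.2; 1.3 67 -1.5 0 0.2; 1.3 67 -1.5 0 -1; 1.3 67 -1.5 0 -1; 1.3 67 -1.5 0 -1; 1.3 67 -1.5 0 -1")

```text
clock: 6.02
ee_pos: [580.4, 86.7, 134.7]
orientation: [[-0.52, 0.003, -0.854], [0.854, 0.0, -0.52], [-0.001, -1.0, -0.002]]
force: [-1.1, 2.4, 5.1]
width: 37.7
```

```bash
python3 -c "
from h import *
to(579.7,86.5,133)"
```

```text
clk 6.03 p [580.4  86.7 134.7] az 2.117 q [ 0.05 -2.07] F [-1.1  2.4  5.1] M [ 0.26  0.16 -0.07] w 37.7 shift [0.1 1.7 0.7] ydown [ 0.003  0.    -1.   ]
```

carry_out(plan="0 -1 0 0 -1; 0 -1.8 0 0.12 -1; 0 -1.8 0 0.26 -1; 0 -1.9 0 0.4 -1; 0 -2 0 0.54 -1; 0 -2.1 0 0.68 -1; 0 -2.2 0 0.82 -1; 0 -2.3 0 0.95 -1; 0 -2.3 0 0.95 -1")

```text
clock: 7.15
ee_pos: [580.3, 85.7, 135.6]
orientation: [[0.392, 0.001, -0.92], [0.92, -0.002, 0.392], [-0.001, -1.0, -0.002]]
force: [2.2, -2.1, 1.9]
width: 37.6
```

```bash
python3 -c "
from h import *
to(579.7,86.5,133)"
```

```text
clk 7.15 p [580.3  85.7 135.6] az 1.168 q [ 0.05 -1.12] F [ 2.2 -2.1  1.9] M [-0.34 -0.32  0.07] w 37.6 shift [0.5 2.6 0.9] ydown [ 0.001 -0.002 -1.   ]
```

carry_out(plan="0 0 0 0 1; 0 0 0 0 1; 0 0 0 0 1; 0 15 0 0 1; 0 33 0 0 1; 0 35 0 0 1; 0 35 0 0 1; 0 35 0 0 -1; 0 34.8 0 0 -1; 0 34.5 0 0 -1; 0 34 0 0 -1; 0 34 0 0 -1")

```text
clock: 8.65
ee_pos: [579.9, 86.0, 102.0]
orientation: [[0.393, 0.001, -0.92], [0.92, -0.001, 0.393], [-0.001, -1.0, -0.001]]
force: [-1.1, -3.5, 3.1]
width: 54.8
```

```bash
python3 -c "
from h import *
to(579.9,86.3,133)"
```

```text
clk 8.65 p [579.9  86.  102. ] az 1.167 q [ 0.05 -1.12] F [-1.1 -3.5  3.1] M [-0.57  0.25  0.01] w 54.8 shift [  0.3 -31.    0.1] ydown [ 0.001 -0.001 -1.   ]
```

carry_out(plan="0 -1.5 0 0 -1; 0 -2.5 0 0 -1; 0 -3.5 0 0 -1; 0 -4.5 0 0 -1; 0 -4.5 0 0 -1")

```text
clock: 9.28
ee_pos: [579.8, 86.0, 103.6]
orientation: [[0.393, -0.001, -0.919], [0.919, -0.001, 0.393], [-0.001, -1.0, 0.0]]
force: [4.4, -4.5, -9.5]
width: 54.8
```

```bash
python3 -c "
from h import *
to(579.9,86.3,133)"
```

```text
clk 9.28 p [579.8  86.  103.6] az 1.167 q [ 0.05 -1.12] F [ 4.4 -4.5 -9.5] M [-0.62 -0.82  0.02] w 54.8 shift [  0.3 -29.4   0. ] ydown [-0.001 -0.001 -1.   ]
```

carry_out(plan="0 1.8 0 0 -1; 0 3.4 0 0 -1; 0 3.4 0 0 1; 0 3.4 0 0 1; 0 3.4 0 0 1; 0 -15 0 0 1; 0 -30 0 0 0.2; 0 -30 0 0 0; 0 -30 0 0 -1; 0 -30.5 0 0 -1; 0 -31 0 0 -1; 0 -31 0 0 -1")

```text
clock: 10.78
ee_pos: [580.0, 86.0, 137.5]
orientation: [[0.393, 0.001, -0.919], [0.919, -0.001, 0.393], [-0.001, -1.0, -0.001]]
force: [-0.2, -2.6, 5.8]
width: 37.4
```

```bash
python3 -c "
from h import *
to(579.9,86.3,133)"
```

```text
clk 10.78 p [580.   86.  137.5] az 1.167 q [ 0.05 -1.12] F [-0.2 -2.6  5.8] M [-0.44 -0.05  0.07] w 37.4 shift [0.3 4.5 0.2] ydown [ 0.001 -0.001 -1.   ]
```

carry_out(plan="0 -1 0 0 -1; 0 -1.8 0 0.12 -1; 0 -1.8 0 0.26 -1; 0 -1.9 0 0.4 -1; 0 -2 0 0.54 -1; 0 -2.1 0 0.68 -1; 0 -2.2 0 0.82 -1; 0 -2.3 0 0.95 -1; 0 -2.3 0 0.95 -1; 0 -2.3 0 0.95 1; 0 -2.3 0 0.95 1; 0 0 0 0.95 1")

```text
clock: 12.28
ee_pos: [579.5, 87.1, 136.9]
orientation: [[0.976, -0.0, -0.216], [0.216, 0.001, 0.976], [-0.0, -1.0, 0.001]]
force: [-0.0, 0.6, 0.6]
width: 85.2
```

```bash
python3 -c "
from h import *
to(579.9,86.3,100)"
```

```text
clk 12.28 p [579.5  87.1 136.9] az 0.218 q [ 0.05 -0.17] F [-0.   0.6  0.6] M [ 0.01 -0.04 -0.01] w 85.2 shift [ 0.2 36.9 -0.9] ydown [-0.     0.001 -1.   ]
```

carry_out(plan="0 18 -0.9 0 1; 0 34 -0.9 0 1; 0 36 -0.9 0 1; 0 36 -0.9 0 -1; 0 35.8 -0.9 0 -1; 0 35.5 -0.9 0 -1; 0 35 -0.9 0 -1; 0 33.5 -0.9 0 -1; 0 32.5 -0.9 0 -1; 0 31.5 -0.9 0 -1; 0 30.5 -0.9 0 -1; 0 30.5 -0.9 0 -1")

```text
clock: 13.78
ee_pos: [579.5, 85.5, 104.6]
orientation: [[0.977, -0.002, -0.215], [0.215, -0.0, 0.977], [-0.002, -1.0, 0.0]]
force: [2.5, -1.9, -16.1]
width: 54.3
```

```bash
python3 -c "
from h import *
to(579.9,86.3,100)"
```

```text
clk 13.78 p [579.5  85.5 104.6] az 0.217 q [ 0.05 -0.17] F [  2.5  -1.9 -16.1] M [-0.09 -0.69 -0.05] w 54.3 shift [0.6 4.6 0.7] ydown [-0.002 -0.    -1.   ]
```

carry_out(plan="0 2.5 0 0 -1; 0 5 0 0 -1; 0 5 0 0 1; 0 5 0 0 1; 0 5 0 0 1; 0 -15 0 0 1; 0 -29.5 0 0 0.2; 0 -29.5 0 0 0; 0 -29.5 0 0 -1; 0 -30 0 0 -1; 0 -30.5 0 0 -1; 0 -31 0 0 -1")

```text
clock: 15.28
ee_pos: [579.5, 85.5, 137.1]
orientation: [[0.977, -0.001, -0.215], [0.215, -0.0, 0.977], [-0.001, -1.0, -0.0]]
force: [-1.3, -0.9, 1.5]
width: 37.2
```

```bash
python3 -c "
from h import *
to(579.9,86.3,133)"
```

```text
clk 15.28 p [579.5  85.5 137.1] az 0.217 q [ 0.05 -0.17] F [-1.3 -0.9  1.5] M [-0.09  0.3   0.01] w 37.2 shift [0.6 4.1 0.7] ydown [-0.001 -0.    -1.   ]
```

carry_out(plan="0 0 0 0.12 -1; 0 -0.2 0 0.26 -1; 0 -0.3 0 0.4 -1; 0 -0.4 0 0.54 -1; 0 -0.5 0 0.68 -1; 0 -0.6 0 0.82 -1; 0 -0.7 0 0.95 -1; 0 -0.7 0 0.95 -1; 0 -0.7 0 0.95 1; 0 -0.7 0 0.95 1; 0 0 0 0.95 1")

```text
clock: 16.65
ee_pos: [580.2, 85.6, 137.5]
orientation: [[0.743, 0.001, 0.669], [-0.669, 0.0, 0.743], [0.001, -1.0, 0.001]]
force: [-0.4, -0.1, 0.3]
width: 85.0
```

```bash
python3 -c "
from h import *
to(579.9,86.3,101)
f=arm.grab_frame('side');save(f,'k1.png',(260,200,340,280),5)"
```

```text
clk 16.65 p [580.2  85.6 137.5] az -0.733 q [0.05 0.78] F [-0.4 -0.1  0.3] M [ 0.02 -0.01 -0.02] w 85.0 shift [-0.7 36.5  0.3] ydown [ 0.001  0.    -1.   ]
```

View pics/k1.png

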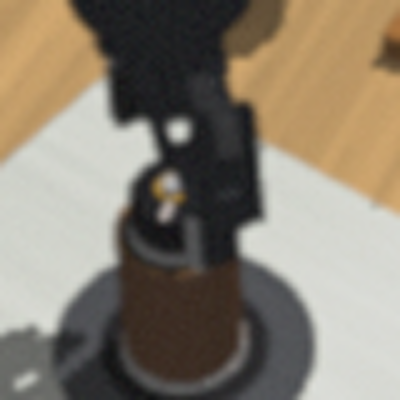

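carry_out(plan="-0.7 18 0.3 0 1; -0.7 34 0.3 0 1; -0.7 36.5 0.3 0 1; -0.7 36.5 0.3 0 -1; -0.7 36.3 0.3 0 -1; -0.7 36 0.3 0 -1; -0.7 35.5 0.3 0 -1; -0.7 34.5 0.3 0 -1; -0.7 33.5 0.3 0 -1; -0.7 33 0.3 0 -1; -0.7 33 0.3 0 -1")

```text
clock: 18.08
ee_pos: [579.6, 86.4, 104.5]
orientation: [[0.743, 0.0, 0.669], [-0.669, 0.0, 0.743], [-0.0, -1.0, 0.0]]
force: [-0.6, 2.1, -1.7]
width: 54.6
```

```bash
python3 -c "
from h import *
to(579.9,86.3,100)"
```

```text
clk 18.07 p [579.6  86.4 104.5] az -0.733 q [0.05 0.78] F [-0.6  2.1 -1.7] M [ 0.31 -0.02 -0.02] w 54.6 shift [0.3 4.5 0.1] ydown [ 0.  0. -1.]
```

carry_out(plan="0 -1 0 0 -1; 0 -2 0 0 -1; 0 -3 0 0 -1; 0 -3 0 0 -1")

```text
clock: 18.58
ee_pos: [579.6, 86.4, 107.7]
orientation: [[0.743, 0.0, 0.669], [-0.669, 0.0, 0.743], [-0.0, -1.0, 0.0]]
force: [0.1, 2.4, -1.9]
width: 54.7
```

```bash
python3 -c "
from h import *
to(579.9,86.3,100)"
```

```text
clk 18.57 p [579.6  86.4 107.7] az -0.733 q [0.05 0.78] F [ 0.1  2.4 -1.9] M [ 0.38 -0.07 -0.01] w 54.7 shift [0.3 7.7 0.1] ydown [ 0.  0. -1.]
```

carry_out(plan="0 -3 0 0 -1; 0 -6 0 0 -1; 0 -10 0 0 -1; 0 -14 0 0 -1; 0 -18 0 0 -1; 0 -22 0 0 -1; 0 -26 0 0 -1; 0 -30 0 0 -1; 0 -30 0 0 -1")

```text
clock: 19.7
ee_pos: [579.5, 86.3, 138.2]
orientation: [[0.743, 0.0, 0.669], [-0.669, -0.0, 0.743], [0.0, -1.0, 0.0]]
force: [-0.7, 2.6, -0.1]
width: 54.5
```

```bash
python3 -c "
from h import *
to(579.9,86.3,100)
f=arm.grab_frame('side');save(f,'k2.png',(250,190,340,280),5)"
```

```text
clk 19.70 p [579.5  86.3 138.2] az -0.733 q [0.05 0.78] F [-0.7  2.6 -0.1] M [0.52 0.22 0.04] w 54.5 shift [ 0.3 38.2  0.3] ydown [ 0. -0. -1.]
```

View pics/k2.png

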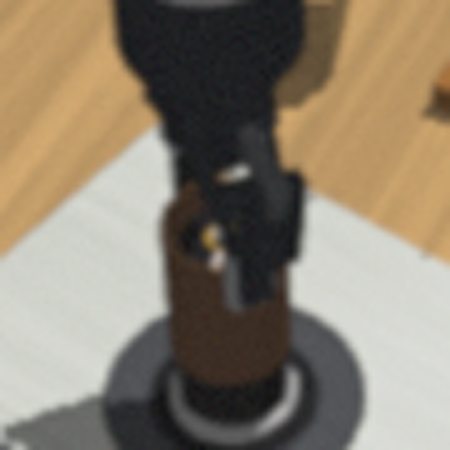

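carry_out(plan="0 -4 0 0 -1; 0 -10 0 0 -1; 0 -18 0 0 -1; 0 -26 0 0 -1; 0 -34 0 0 -1; 0 -42 0 0 -1; 0 -51 0 0 -1; 0 -60 0 0 -1; 0 -70 0 0 -1; 0 -80 0 0 -1; 0 -88 0 0 -1; 0 -88 0 0 -1")

```text
clock: 21.25
ee_pos: [580.0, 86.3, 226.7]
orientation: [[0.743, 0.002, 0.669], [-0.669, -0.0, 0.743], [0.001, -1.0, 0.001]]
force: [0.1, 0.6, -0.5]
width: 54.8
```

```bash
python3 -c "
from h import *
to(532.6,-203.8,225)"
```

```text
clk 21.25 p [580.   86.3 226.7] az -0.733 q [0.05 0.78] F [ 0.1  0.6 -0.5] M [ 0.02 -0.01  0.  ] w 54.8 shift [ 158.9    1.6 -247.3] ydown [ 0.002 -0.    -1.   ]
```

carry_out(plan="10 0 -16 -0.05 -1; 28 0 -44 -0.13 -1; 48 0 -75 -0.22 -1; 68 0 -106 -0.32 -1; 88 0 -137 -0.42 -1; 108 0 -168 -0.52 -1; 128 0 -199 -0.62 -1; 144 0 -224 -0.69 -1; 154 0 -240 -0.73 -1; 159 0 -247 -0.73 -1; 159 0 -247 -0.73 -1; 159 0 -247 -0.73 -1")

```text
clock: 22.75
ee_pos: [532.6, -202.9, 225.5]
orientation: [[1.0, -0.0, 0.002], [-0.002, 0.0, 1.0], [-0.0, -1.0, 0.0]]
force: [-0.5, -0.2, 0.2]
width: 54.9
```

Run:
```python
from h import *
to(532.6,-203.8,160)
s=arm.grab_frame('side');t=arm.grab_frame('top')
im=np.hstack([cv2.resize(t['color'][205:275,360:430],(400,400),interpolation=cv2.INTER_CUBIC),cv2.resize(s['color'][125:225,305:405],(400,400),interpolation=cv2.INTER_CUBIC)])
cv2.imwrite('pics/p1.png',im[:,:,::-1])
p=arm.state()['ee_pos'];R=arm.state()['orientation']
for d in (0,64-76,64): print(d,proj(s,p+R[:,1]*d),proj(t,p+R[:,1]*d))
```

```text
clk 22.75 p [ 532.6 -202.9  225.5] az -0.002 q [-0.46 -0.46] F [-0.5 -0.2  0.2] M [-0.05 -0.01  0.01] w 54.9 shift [ 0.  65.5 -1. ] ydown [-0.  0. -1.]
0 [363.58181743 138.68128187] [403.54112432 229.10570489]
-12 [363.95090131 134.47104072] [404.33003564 227.89116229]
64 [361.71150873 160.00617032] [399.56842214 235.2178355 ]
```

View pics/p1.png

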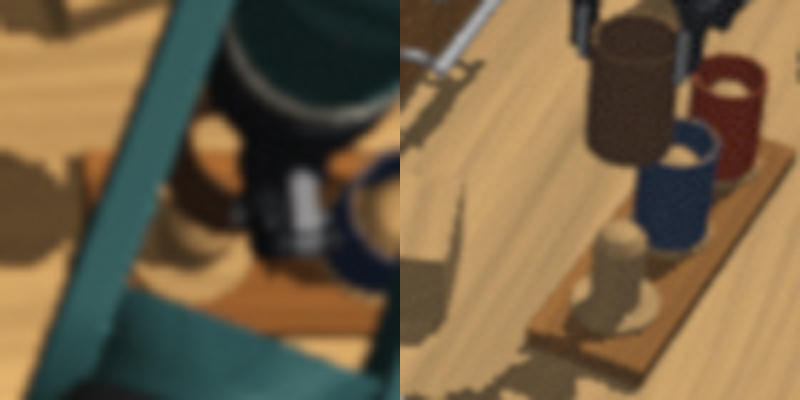

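carry_out(plan="0 10 -1 0 -1; 0 25 -1 0 -1; 0 40 -1 0 -1; 0 55 -1 0 -1; 0 68 -1 0 -1; 0 80 -1 0 -1; 0 92 -1 0 -1; 0 104 -1 0 -1; 0 116 -1 0 -1; 0 126 -1 0 -1; 0 132 -1 0 -1; 0 132 -1 0 -1")

```text
clock: 24.35
ee_pos: [532.2, -204.5, 93.1]
orientation: [[1.0, -0.001, 0.003], [-0.003, 0.0, 1.0], [-0.001, -1.0, 0.0]]
force: [-0.2, 0.3, 0.3]
width: 54.9
```

```bash
python3 -c "
from h import *
to(532.6,-203.8,87)"
```

```text
clk 24.35 p [ 532.2 -204.5   93.1] az -0.003 q [-0.47 -0.46] F [-0.2  0.3  0.3] M [-0.01 -0.02  0.02] w 54.9 shift [0.4 6.1 0.7] ydown [-0.001  0.    -1.   ]
```

carry_out(plan="0 2 0 0 -1; 0 4 0 0 -1; 0 5 0 0 -1; 0 6 0 0 -1; 0 6 0 0 -1")

```text
clock: 24.98
ee_pos: [532.4, -204.7, 87.6]
orientation: [[1.0, -0.0, 0.003], [-0.003, -0.0, 1.0], [-0.0, -1.0, -0.0]]
force: [-0.6, -0.1, -0.7]
width: 54.6
```

```bash
python3 -c "
from h import *
to(532.6,-203.8,87)"
```

```text
clk 24.98 p [ 532.4 -204.7   87.6] az -0.003 q [-0.47 -0.46] F [-0.6 -0.1 -0.7] M [ 0.02 -0.01  0.01] w 54.6 shift [0.2 0.6 0.9] ydown [-0. -0. -1.]
```

carry_out(plan="0 1 0 0 -1; 0 2 0 0 -1; 0 3 0 0 -1; 0 3 0 0 -1")

```text
clock: 25.48
ee_pos: [532.6, -204.8, 87.2]
orientation: [[1.0, 0.001, 0.003], [-0.003, -0.001, 1.0], [0.001, -1.0, -0.001]]
force: [-3.8, 1.9, 10.4]
width: 55.0
```

```bash
python3 -c "
from h import *
to(532.6,-203.8,87)"
```

```text
clk 25.48 p [ 532.6 -204.8   87.2] az -0.003 q [-0.47 -0.46] F [-3.8  1.9 10.4] M [0.28 0.81 0.03] w 55.0 shift [0.  0.2 1. ] ydown [ 0.001 -0.001 -1.   ]
```

Contact with the foot, 10 N. Ease off, release, retreat straight up.

carry_out(plan="0 -2.5 0 0 -1; 0 -2.5 0 0 -1; 0 -2.5 0 0 1; 0 -2.5 0 0 1; 0 -2.5 0 0 1; 0 -2.5 0 0 1; 0 -15 0 0 1; 0 -35 0 0 1; 0 -65 0 0 1; 0 -110 0 0 1; 0 -150 0 0 1; 0 -150 0 0 1")

```text
clock: 26.98
ee_pos: [534.3, -205.6, 241.0]
orientation: [[1.0, 0.01, 0.003], [-0.003, -0.005, 1.0], [0.01, -1.0, -0.005]]
force: [-0.5, 0.2, -0.0]
width: 85.5
```

Run:
```python
from h import *
to(400,-203.8,240)
s=arm.grab_frame('side');t=arm.grab_frame('top')
for l in('worn_sleeve','spare_blue','spare_red','block','spool','mug','drum_foot'):
  for n,f in(('s',s),('t',t)):
    r=arm.mark_of(l,f);print(l,n,[(np.round(x['uv'],1),round(x['confidence'],2)) for x in r[:1]])
save(s,'end.png',(200,120,440,300),3.3)
```

```text
clk 26.98 p [ 534.3 -205.6  241. ] az -0.003 q [-0.47 -0.46] F [-0.5  0.2 -0. ] M [ 0.03  0.03 -0.02] w 85.5 shift [-134.3   -0.4    1.4] ydown [ 0.01  -0.005 -1.   ]
worn_sleeve s [(array([357.8, 198.5]), 0.94)]
worn_sleeve t [(array([395.7, 244.8]), 0.58)]
spare_blue s [(array([370.7, 183.4]), 0.79)]
spare_blue t [(array([426.2, 248. ]), 0.5)]
spare_red s [(array([386.6, 162.4]), 0.88)]
spare_red t [(array([457. , 246.2]), 0.82)]
block s [(array([308.7, 191.9]), 0.65)]
block t [(array([381.5, 198.6]), 0.87)]
spool s [(array([242.6, 419.6]), 0.91)]
spool t [(array([159.3, 270.6]), 0.94)]
mug s [(array([302.6, 441.4]), 0.97)]
mug t [(array([167.7, 313.1]), 0.76)]
drum_foot s []
drum_foot t [(array([283.8, 239.9]), 0.83)]
```

View pics/end.png

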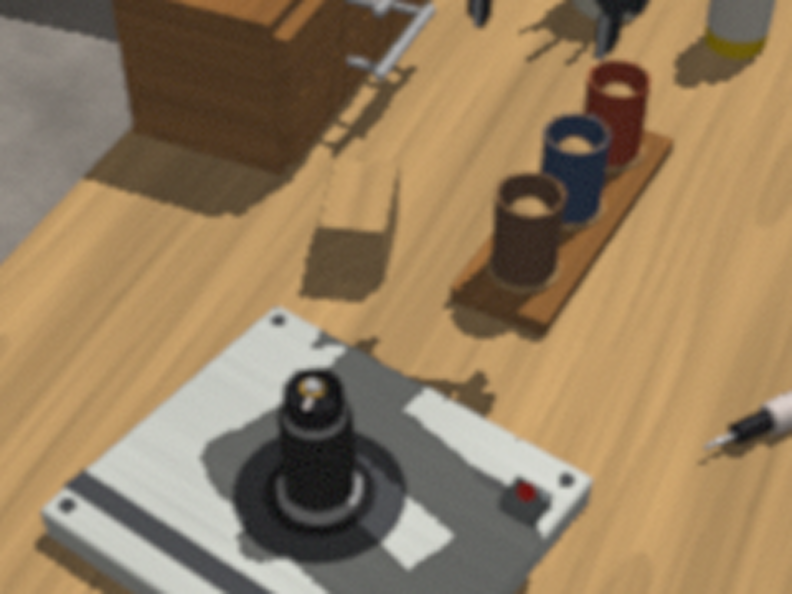

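```bash
python3 -c "
from rig import arm
print(arm.finish_job())"
```

```text
the job is handed in; nothing more can be done
None
```

The worn brown sleeve is off the sander and fully down on the empty post of the rack. I handed the job in at about 27 s of the 72 s allowed; no verdict was reported.

- **Slackening:** I turned the knob clockwise in three steps of about 0.15 turn, about 0.45 turn in all. Pull tests came after each step, with the knob let go:
  - After step 1 the sleeve held at 9.5 N, and the spindle rose with it.
  - After step 2 it still held at 16 N. That pull was harder than I meant, at about 2 mm of spindle lift, but under the 20 N limit.
  - After step 3 it slid up at about 2 N. I then drew it straight off.
- **Knob:** Closing on the knob pressed the spindle down by 5–6 N at most. I never felt the end of the thread.
- **Placing:** I lowered the sleeve until it met the foot of the post with about 10 N, eased off, released it and moved straight up.
- **Last checks:** The final picture shows the brown sleeve upright on its foot, level with the blue and red spares. The bare drum and knob are in place. The spares, block, spool and mug are where they were to within the detector's scatter; only the mug's first top-view mark was wrong, so I compared it in the side view alone. The gripper was clear and open, with about zero force.
- **Missed detection:** The detector did not find the drum foot in the last side picture, but it did in the top one.

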